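Hold a crate slat in the panel jig for stapling

TASK

A crate side is being made up in the panel jig: take the loose top slat from the stack and lay it flat across the two cleats in the jig. Then push it home, its long edge flat against the dark fence and its end up against the red stop block, and finish by pressing on it with one diagonal push, down onto both cleats and into the fence at once. The job ends holding: keep pressing firmly when you finish, so that a colleague can drive the staples, and leave the jars, tape roll, stapler and marker where they are.

Things in the scene. Friction and masses are not known exactly. Their poses are not given: they have to be found in the camera images.
- slat_center (a point): Centre (half-way up) of the loose light brown wooden slat: 44 mm wide (its x), 240 mm long (its y), 18 mm thick (z), 80 to 170 g, the same either way round. Planed wood: it slides on the cleats and along the fence with a friction coefficient of 0.25 to 0.45. At first it lies alone on top of the stack, its underside 30 mm above the table.
- stack: The fixed stack under the loose slat: two light brown slats side by side along y (about 100 mm wide, 240 mm long, 18 mm high) and on them two 12 mm thick spacer strips crossing about 80 mm either side of the middle, which carry the loose slat; in the middle there are 12 mm of free air under it. Origin on the table under its middle.
- jig: The panel jig, fixed to the table: pale plywood bed 160 mm (x) by 360 mm (y), 15 mm thick. Origin on the table under the middle of the bed; its +x points to the fence, its y runs along the fence, +y to the end where the stop is. The tops of the two cleats are 37 mm above the table, so the slat lying on them has its underside at 37 mm, its centre at 46 mm and its top at 55 mm.
- fence: The dark hardwood fence on the far side of the jig, 20 mm thick and 360 mm long. Origin at the foot of the middle of its working face, 35 mm in +x from the jig's origin, on the bed (15 mm above the table). The face looks to -x; the fence rises 47 mm over the bed, that is 7 mm above the top of a slat lying on the cleats. With the slat against it the slat's centre is at x = -22 mm in this frame.
- cleat_a: Cleat (narrow square red-brown batten) held tight in the jig, nearer the stop: 22 mm wide (y), 22 mm high, 113 mm long along x, from 1 mm before the fence face to 114 mm before it. Origin at the middle of its underside on the bed, 85 mm in +y from the jig's middle.
- cleat_b: The other cleat, of the same size, 85 mm in -y from the jig's middle. Between the two cleats the bed is free, 22 mm below their tops.
- stop: The red stop block with a black knob, clamped over the fence; its place along the fence varies from 120 to 150 mm in +y from the jig's middle. Origin on the line of the fence's face, at the block's working face, at the height of the bed's top; the working face looks to -y and reaches 38 mm out in -x from the fence face, from 8 to 50 mm above the bed; the knob's top is 65 mm above the bed. With the slat's end against it the slat's centre is at y = -120 mm in this frame.
- jar: Bystander: full glass jar with grey lid standing to the right of the jig, nearest to it of the jars, 69 mm wide, 112 mm high. Origin under its middle.
- tape_roll: Bystander: brown roll of parcel tape, 66 mm wide, 48 mm high. Origin under its middle.
- stapler: Bystander: grey and black stapler, 32 x 137 x 44 mm, long along its y. Origin under its middle.
- marker: Bystander: black and white felt marker lying, 17 x 130 x 18 mm, long along its y. Origin under its middle.

How it is judged:
By the outcome, as a careful person would: the job done as asked, in the order asked, and still so for the second after the job is handed in, while the arm keeps its last pose, push and grip.
It also fails if it takes over 54 s, if anything falls off the work surface, if the arm or the gripper's body presses on something with over 40 N, if the wrist force passes 120 N, or if a joint passes its speed limit or range.

ROBOT

A 6-joint arm with a two-finger parallel gripper is mounted at the origin on a cart in front of the work surface, level with it; the furniture and walls round the work are solid. World frame = base frame: x ahead of the robot, y to its left, z up, the work surface at z = 0. Lengths are in mm, angles in rad, forces in N, time in s.
With the tool pointing down it reaches from about 325 to 850 mm from the base axis. Payload 15.5 kg.
Tool frame: the origin (TCP) lies at the centre of the arm's flange, where the gripper is bolted on; the fingertips stand bot.tip_extent ahead of it and the grasp point (between the pads) lies 172 mm ahead of it (bot.tip_extent is the distance from the TCP to the fingertips, in mm); z points along the fingers, y is the line along which they close (so a half turn about z gives the same grasp; the last joint's range is limited). The gripper opens to 91 mm and grips with 3 to 60 N. Pads are 32 mm wide; open, the fingers measure 118 mm over their backs; the gripper's body (76 mm by 178 mm) begins 60 mm behind the grasp point.
Start: joints at [-1.351, 0.494, 1.345, -0, 1.302, -0.096], TCP at [194.112, -594.095, 404.715] pointing down, gripper open.
Joint ranges: [-2.91, 2.91], [-0.82, 2.16], [0.22, 2.67], [-1.22, 4.37], [0.12, 2.79], [-3.08, 3.08]. Speed limits (rad/s): [1.89, 1.89, 2.57, 3.01, 3.01, 3.01].

INTERFACE

Orientations are given as [roll, pitch, yaw] about the fixed x, y, z axes, in that order (R = Rz(yaw) Ry(pitch) Rx(roll)).
In Python, from plant import bot gives the robot as it stands.
- The arm moves only by the tool apply_moves, never from a script. Its argument "deltas" is a list of rows, each a list of 7 numbers: the turn, a rotation vector about the tool's x, y, z in rad, then the shift along the tool's x, y, z in mm, then the closure, from 0 (fully open) to 1 (shut). In form: [[ax, ay, az, tx, ty, tz, fingers], ...]. A call has 1 to 12 rows; each row is the pose to reach, as a shift and turn from the pose commanded when the call began, along the tool's axes at that moment; what a row does not reach only later rows make up. A row lasts 1/8 s, in which the tool goes at most 62.5 mm and 10.7 degrees, less where a joint would pass 70% of its speed; a pose out of reach is approached as far as the arm can. A call with a gripper value outside its range is refused whole. The fingers move at their own pace and stop on an object; "newtons" is the grip in N (left out, the last holds). Time passes only in rows, so rows that repeat a pose let the fingers close. It gives the time, the measured TCP pose, the force, the opening and the grip force at its end, in the units of the state.
- bot.observe(): the state, without advancing time (a new reading comes with each control period).
- bot.grab_frame(name): name is "scene" or "top" or "wrist"; returns (picture, depth): 480x640x3 uint8, red, green, blue; 480x640 float32, mm along the optical axis (not along the pixel's ray), 0 where there is no reading.
- bot.camera_info(name): a dict with "vertical_fov" (degrees; the focal length in pixels is half the picture's height over the tangent of half this angle, whatever the lens; pixels are square), "cx", "cy" (the principal point, pixels), "dist" ([k1, k2, p1, p2, k3] as OpenCV has them; the pictures are not rectified), "world_from_camera" (4x4, takes a point from camera to world coordinates). Camera axes: x right, y down, z forward; pixel columns grow to the right and rows downward; lengths in mm; the calibration is good to about 2 mm. A picture is of the moment at which its call begins: read the wrist's pose just before it. camera_info takes no time and is no camera call; for the wrist camera it gives the pose at the moment of the call.
- bot.close_job(): hands the job in; it is judged then, once.
The state is a dict: "time": time; "joint_positions": joint angles; "dq": joint speeds; "joint_efforts": joint torques, N m; "ee_pos": TCP position; "tcp_rot": TCP orientation; "ft_force": force on the tool from outside, world axes, zero at the start; "torque": the same for the moment, N m; "gripper_width": finger opening in mm; "gripper_force": force on a finger pad.
Only numpy, scipy, OpenCV 4.12 (cv2) and the standard library are available. Lean on these libraries where they do the work, as an engineer would, in place of code of your own. Each camera call takes 0.05 s, during which the arm holds its last target. There are 200 camera calls.

## Working session

There is one attempt and no reset: what is moved stays moved. The work goes in short steps, Python scripts to look and compute and a tool call to move; the robot and the scene stay as the last step left them, time stands still between calls to the robot, and variables do not carry over. Pictures are saved under pics/ and viewed, at most 10 in all, crops included, and the job is handed in when it is done.

Besides the shell and the picture viewer there is one more tool, called after "Call:" as name(argument=value, ...), one argument or row to a line, values as JSON. apply_moves: Moves the arm, as the interface text tells. Its arguments: {"type":"object","properties":{"deltas":{"type":"array"},"newtons":{"type":"number"}},"required":["deltas"]}

```bash
ls; mkdir -p pics
cat > h.py <<'E'
import numpy as np, cv2
from plant import bot
def cam(n):
    c=bot.camera_info(n); f=240/np.tan(np.radians(c["vertical_fov"])/2)
    return np.array([[f,0,c["cx"]],[0,f,c["cy"]],[0,0,1]]),np.array(c["dist"],float),np.array(c["world_from_camera"])
def rays(n,uv,c=None):
    K,d,T=c or cam(n)
    p=cv2.undistortPoints(np.array(uv,float).reshape(-1,1,2),K,d).reshape(-1,2)
    return T[:3,3],np.c_[p,np.ones(len(p))]@T[:3,:3].T
def atz(n,uv,z,c=None):
    o,r=rays(n,uv,c); return o+r*((z-o[2])/r[:,2])[:,None]
def dep(n,uv,D,c=None):
    o,r=rays(n,uv,c); return o+r*np.array([D[int(v),int(u)] for u,v in uv])[:,None]
def snap(n,f):
    c=cam(n); im,D=bot.grab_frame(n); cv2.imwrite(f"pics/{f}.png",im[:,:,::-1]); np.savez(f"pics/{f}.npz",D=D,K=c[0],d=c[1],T=c[2]); return im,D
def load(f):
    z=np.load(f"pics/{f}.npz"); return z["D"],(z["K"],z["d"],z["T"])
E
python3 - <<'E'
from h import *
snap("top","top0"); snap("scene","sc0")
s=bot.observe(); print(s, bot.tip_extent)
print(cam("top")[2],cam("top")[0])
E
```

```text
pics
{'time': 0.1, 'joint_positions': array([-1.35051733e+00,  4.94104158e-01,  1.34607664e+00, -6.52843437e-06,
        1.30250681e+00, -9.54955457e-02]), 'dq': array([ 0.00191421, -0.00157415, -0.0027129 ,  0.00030135,  0.00234887,
       -0.00084317]), 'joint_efforts': array([ 3.06113827e-03, -8.80240130e+01, -3.82543552e+01,  7.06376508e-02,
        4.82024881e-02, -6.24202539e-05]), 'ee_pos': array([ 194.06921353, -593.95755162,  404.20574966]), 'tcp_rot': array([-3.14050209e+00, -9.81402973e-05,  3.15776223e-01]), 'ft_force': array([ 0.02831001, -0.51699903,  0.3552928 ]), 'torque': array([ 0.00686387,  0.03052266, -0.03212811]), 'gripper_force': 0.0, 'gripper_width': 91.30861993670318} 190.8
[[-2.81523959e-02 -9.84829722e-01  1.71224593e-01  3.76705931e+02]
 [-9.99603232e-01  2.75809791e-02 -5.71563929e-03 -8.50144900e+01]
 [ 9.06389539e-04 -1.71317565e-01 -9.85215444e-01  1.38886672e+03]
 [ 0.00000000e+00  0.00000000e+00  0.00000000e+00  1.00000000e+00]] [[515.19435155   0.         325.4321917 ]
 [  0.         515.19435155 242.85901791]
 [  0.           0.           1.        ]]
```

View pics/top0.png

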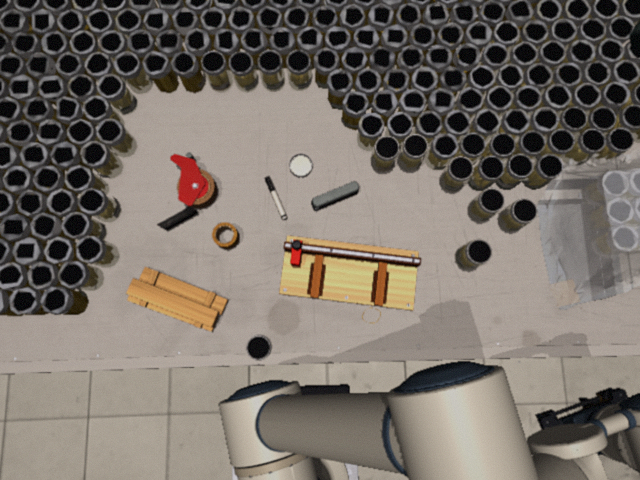

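View pics/sc0.png

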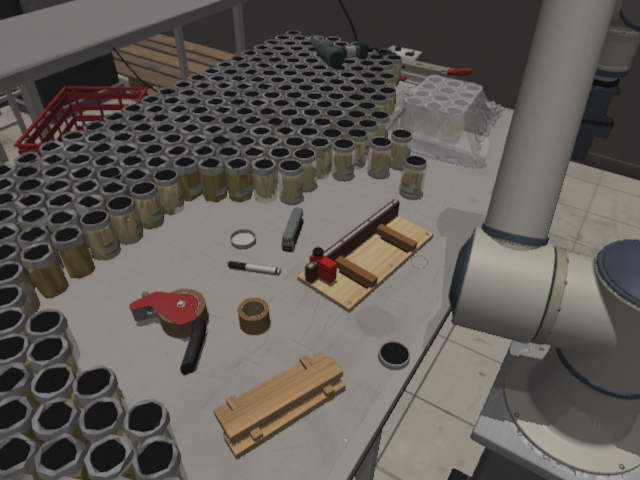

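Top view: the stack is near (178,298) and the jig near (350,272), with the stop at (296,253). Enlarging both.

Run:
```python
import cv2,numpy as np
i=cv2.imread("pics/top0.png")
a=i[263:335,120:240];b=i[232:314,275:430]
a=cv2.resize(a,None,fx=4,fy=4,interpolation=2);b=cv2.resize(b,None,fx=5,fy=5,interpolation=2)[:310]
o=np.zeros((600,800,3),np.uint8);o[:288,:480]=a;o[290:600,:775]=b
cv2.imwrite("pics/crop.png",o)
```

```text
(no output)
```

View pics/crop.png

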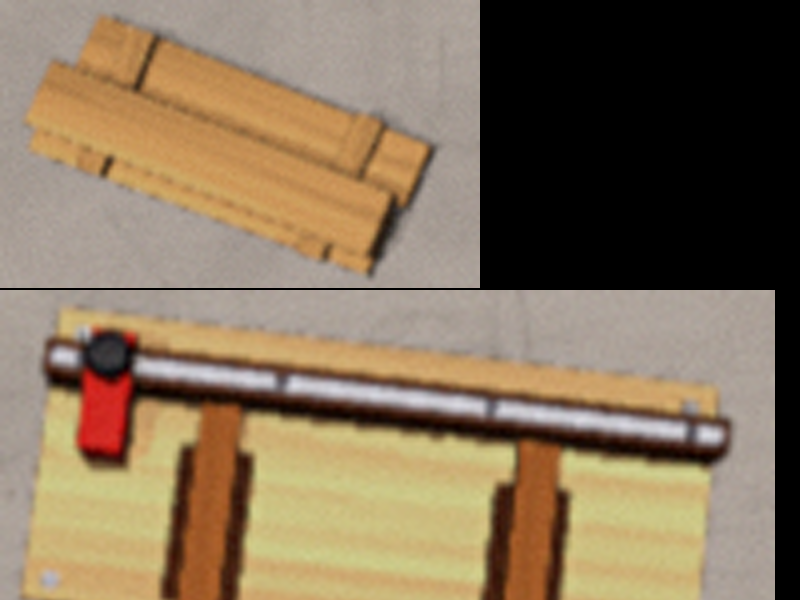

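The crop shows the slat's top corners at (53,62), (26,121), (396,195) and (372,250). The fence runs from (47,345) to (730,430), the stop's working edge is near x=127, and the cleat tops are clear.

```bash
cat >> h.py <<'E'
def rect(mask):
    c=max(cv2.findContours(mask.astype(np.uint8),0,1)[0],key=cv2.contourArea); return cv2.minAreaRect(c)
E
python3 - <<'E'
from h import *
D,c=load("top0")
A=lambda L:[(120+(x+.5)/4-.5,263+(y+.5)/4-.5) for x,y in L]
B=lambda L:[(275+(x+.5)/5-.5,232+(y-290+.5)/5-.5) for x,y in L]
np.set_printoptions(precision=1,suppress=True)
s=atz("top",A([(53,62),(26,121),(396,195),(372,251)]),48,c);print("slat",s,s.mean(0),np.linalg.norm(s[0]-s[2]),np.linalg.norm(s[0]-s[1]))
d=s[0]+s[1]-s[2]-s[3];print("yaw of +y dir",np.arctan2(d[1],d[0]))
b=atz("top",B([(60,308),(718,387)]),15,c);print("bed far corners",b,np.linalg.norm(b[0]-b[1]))
f=atz("top",B([(47,340),(730,420),(47,378),(728,458)]),62,c);print("fence top",f)
for p in (b[:2],f[:2]):
    d=p[0]-p[1];print(np.arctan2(d[1],d[0]))
print("cleats top",atz("top",B([(222,405),(203,598),(538,445),(530,598)]),37,c))
print("stop top edge",atz("top",B([(133,378),(125,455),(82,375),(78,448)]),65,c))
# depth cloud of the top scene for independent check
v,u=np.mgrid[225:340,120:435]; uv=np.c_[u.ravel(),v.ravel()]
P=dep("top",uv,D,c); ok=D[uv[:,1],uv[:,0]]>0; P=P[ok]
m=(P[:,2]>40)&(P[:,2]<56)&(P[:,1]>120)
print("slat cloud",m.sum(),P[m].mean(0),np.median(P[m][:,2]))
m=(P[:,2]>55)&(P[:,2]<75)&(P[:,1]<100);print("fence+stop cloud",m.sum(),P[m].min(0),P[m].max(0))
for lo,hi in((-8,8),(8,22),(30,44)):
    m=(P[:,2]>lo)&(P[:,2]<hi)&(P[:,1]<80);print(lo,m.sum(),np.median(P[m][:,2]))
E
```

```text
slat [[530.9 409.4  48. ]
 [493.2 425.2  48. ]
 [438.4 187.2  48. ]
 [403.3 202.2  48. ]] [466.4 306.   48. ] 240.63165859810192 40.88215754289919
yaw of +y dir 1.1820473812357037
bed far corners [[ 639.5   11.7   15. ]
 [ 586.2 -342.4   15. ]] 358.1076881347698
fence top [[ 613.7   15.5   62. ]
 [ 561.5 -338.8   62. ]
 [ 593.6   15.8   62. ]
 [ 541.7 -336.5   62. ]]
1.4213910253840722
1.4246279433229698
cleats top [[ 580.5  -74.9   37. ]
 [ 478.7  -62.3   37. ]
 [ 554.5 -241.4   37. ]
 [ 473.9 -233.4   37. ]]
stop top edge [[591.8 -29.2  65. ]
 [551.6 -24.2  65. ]
 [594.1  -2.7  65. ]
 [555.9   0.   65. ]]
slat cloud 1856 [487.9 288.9  47.5] 47.490691703206835
fence+stop cloud 1084 [ 544.6 -337.7   55. ] [618.3  15.9  74.9]
-8 11714 -0.5160573581990775
8 5405 14.77039772121043
30 827 36.379529651914936
```

```bash
cat >> h.py <<'E'
from scipy.spatial.transform import Rotation as Ro
def go(*targets):  # (x,y,z TCP, yaw, tilt) -> delta in tool axes from the present pose
    s=bot.observe(); R0=Ro.from_euler("xyz",s["tcp_rot"])
    for x,y,z,yaw,t in targets:
        R=Ro.from_euler("xyz",[np.pi,0,yaw])*Ro.from_rotvec([t,0,0])
        print(np.round((R0.inv()*R).as_rotvec(),3),np.round(R0.inv().apply(np.array([x,y,z])-s["ee_pos"]),1))
J0=np.array([533.7,-153.5]); JY=-0.148
def j2w(x,y): c,s=np.cos(JY),np.sin(JY); return J0+[c*x-s*y,s*x+c*y]
def w2j(p): c,s=np.cos(JY),np.sin(JY); d=np.asarray(p)[:2]-J0; return np.array([c*d[0]+s*d[1],-s*d[0]+c*d[1]])
E
python3 -c "
from h import *
go((430,-120,390,.8,0),(466.4,306,390,1.182,0))"
```

```text
[-0.001 -0.    -0.484] [ 371.5 -377.2   14.7]
[-0.001 -0.001 -0.866] [ 538.3 -770.9   15.1]
```

Call:
apply_moves(
  deltas=[
    [0,0,-0.15,60,-60,5,0],
    [0,0,-0.3,120,-120,10,0],
    [0,0,-0.484,180,-180,15,0],
    [0,0,-0.484,371,-377,15,0],
    [0,0,-0.484,371,-377,15,0],
    [0,0,-0.484,371,-377,15,0],
    [0,0,-0.484,371,-377,15,0],
    [0,0,-0.484,371,-377,15,0],
    [0,0,-0.866,538,-771,15,0],
    [0,0,-0.866,538,-771,15,0],
    [0,0,-0.866,538,-771,15,0],
    [0,0,-0.866,538,-771,15,0],
  ],
)

```text
time: 1.6
ee_pos: [443.6, 103.8, 389.9]
tcp_rot: [3.141, -0.0, 1.182]
ft_force: [1.1, -1.2, -0.3]
gripper_width: 91.6
gripper_force: 0.0
```

Call:
apply_moves(
  deltas=[
    [0,0,0,0,0,0,0],
  ],
)

```text
time: 1.72
ee_pos: [443.6, 105.5, 389.7]
tcp_rot: [-3.141, -0.001, 1.188]
ft_force: [0.2, -0.3, 0.6]
gripper_width: 91.6
gripper_force: 0.0
```

```bash
python3 -c "
from h import *
go((466.4,306,390,1.182,0))"
```

```text
[-0.    -0.001  0.006] [194.5 -53.8  -0.2]
```

Call:
apply_moves(
  deltas=[
    [0,0,0.006,194.5,-53.8,0,0],
    [0,0,0.006,194.5,-53.8,0,0],
    [0,0,0.006,194.5,-53.8,0,0],
    [0,0,0.006,194.5,-53.8,0,0],
    [0,0,0.006,194.5,-53.8,0,0],
    [0,0,0.006,194.5,-53.8,0,0],
  ],
)

```text
time: 2.48
ee_pos: [467.9, 300.5, 389.8]
tcp_rot: [-3.141, 0.001, 1.174]
ft_force: [0.0, 0.4, 0.7]
gripper_width: 91.4
gripper_force: 0.0
```

```bash
python3 -c "
from h import *
np.set_printoptions(precision=2,suppress=True)
print(bot.observe()['ee_pos'],bot.observe()['tcp_rot'])
im,D=snap('wrist','w1'); print(cam('wrist')[2])
"
```

```text
[467.85 300.48 389.77] [-3.14  0.    1.17]
[[  0.92  -0.38  -0.09 493.23]
 [ -0.39  -0.9   -0.22 361.32]
 [  0.     0.23  -0.97 369.12]
 [  0.     0.     0.     1.  ]]
```

View pics/w1.png

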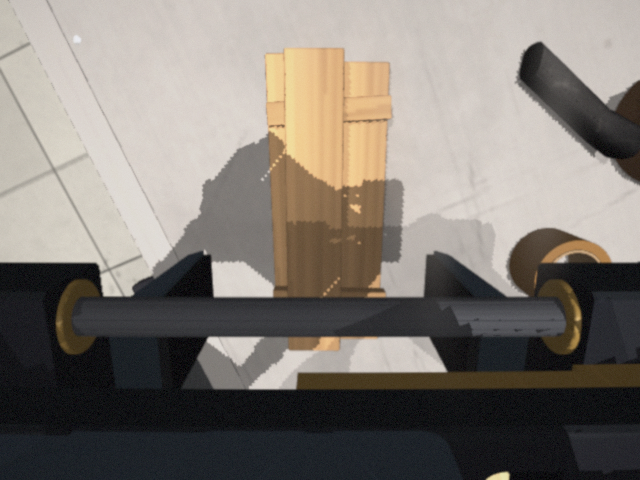

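Wrist view: the slat's far end is at y≈48 (x 285–344), its near end at y≈350 (x 289–340), and it is centred between the open fingers.

```bash
python3 -c "
from h import *
np.set_printoptions(precision=1,suppress=True)
D,c=load('w1')
p=atz('w',[(285,48),(344,48),(287,270),(342,270),(289,349),(340,349)],48,c);print(p)
a=(p[0]+p[1])/2;b=(p[4]+p[5])/2;d=a-b
print((a+b)/2,np.linalg.norm(d),np.arctan2(d[1],d[0]),np.linalg.norm(p[0]-p[1]),np.linalg.norm(p[2]-p[3]),(p[2]+p[3])/2)
print(dep('w',[(315,150),(315,250)],D,c))
m=(a+b)/2
go((m[0],m[1],300,1.182,0),(m[0],m[1],40.5+172,1.182,0))"
```

```text
[[494.6 426.3  48. ]
 [533.6 410.   48. ]
 [429.1 272.9  48. ]
 [470.  255.9  48. ]
 [402.4 207.9  48. ]
 [442.2 191.3  48. ]]
[468.2 308.9  48. ] 236.9967664239514 1.1730915084313887 42.249798174054945 44.30399222630764 [449.5 264.4  48. ]
[[486.6 351.6  46.2]
 [456.4 279.8  48.6]]
[-0.  0. -0.] [ 7.9 -3.  89.9]
[-0.  0. -0.] [  8.   -2.9 177.4]
```

Call:
apply_moves(
  deltas=[
    [0,0,0,7,-2.5,50,0],
    [0,0,0,7,-2.5,100,0],
    [0,0,0,7,-2.5,135,0],
    [0,0,0,7,-2.5,160,0],
    [0,0,0,7,-2.5,177,0],
    [0,0,0,7,-2.5,177,0],
    [0,0,0,7,-2.5,177,0],
  ],
)

```text
time: 3.4
ee_pos: [468.6, 309.4, 213.8]
tcp_rot: [3.141, -0.001, 1.175]
ft_force: [-0.9, -0.3, 0.1]
gripper_width: 91.1
gripper_force: 0.0
```

Call:
apply_moves(
  deltas=[
    [0,0,0,0,0,0,0.6],
    [0,0,0,0,0,0,0.7],
    [0,0,0,0,0,0,0.7],
    [0,0,0,0,0,0,0.7],
    [0,0,0,0,0,0,0.7],
    [0,0,0,0,0,0,0.7],
  ],
  newtons=25,
)

```text
time: 4.15
ee_pos: [468.2, 309.5, 212.9]
tcp_rot: [3.142, -0.0, 1.176]
ft_force: [-0.8, -0.9, 1.2]
gripper_width: 44.1
gripper_force: 25.0
```

Call:
apply_moves(
  deltas=[
    [0,0,0,0,0,-15,0.7],
    [0,0,0,0,0,-50,0.7],
    [0,0,0,0,0,-90,0.7],
    [0,0,0,0,0,-100,0.7],
    [0,0,0,0,0,-100,0.7],
    [0,0,0,0,0,-100,0.7],
  ],
)

```text
time: 4.9
ee_pos: [467.8, 309.3, 311.8]
tcp_rot: [-3.14, 0.001, 1.176]
ft_force: [-0.1, 0.7, -1.8]
gripper_width: 43.9
gripper_force: 25.0
```

```bash
python3 -c "
from h import *
print(bot.observe()['gripper_width'])
x,y=j2w(-11,3)
go((x,y,312,1.4228,0))"
```

```text
43.92632490242013
[-0.001  0.001 -0.247] [-4.016e+02  2.275e+02  1.000e-01]
```

Call:
apply_moves(
  deltas=[
    [0,0,0,-20,11,0,0.7],
    [0,0,-0.02,-60,34,0,0.7],
    [0,0,-0.05,-100,57,0,0.7],
    [0,0,-0.08,-145,82,0,0.7],
    [0,0,-0.11,-190,107,0,0.7],
    [0,0,-0.14,-235,133,0,0.7],
    [0,0,-0.17,-280,158,0,0.7],
    [0,0,-0.2,-325,184,0,0.7],
    [0,0,-0.23,-365,207,0,0.7],
    [0,0,-0.247,-392,222,0,0.7],
    [0,0,-0.247,-401.5,227.5,0,0.7],
    [0,0,-0.247,-401.5,227.5,0,0.7],
  ],
)

```text
time: 6.4
ee_pos: [523.5, -148.6, 312.1]
tcp_rot: [-3.14, -0.0, 1.422]
ft_force: [-0.6, -0.3, -1.7]
gripper_width: 43.6
gripper_force: 25.0
```

```bash
python3 -c "
from h import *
s=bot.observe();print(s['gripper_width'],s['ee_pos'],s['tcp_rot'])
snap('wrist','w2')
x,y=j2w(-11,3)
go((x,y,226,1.4228,0))"
```

```text
43.608708501402525 [ 523.49390575 -148.55566931  312.12561695] [-3.14022765e+00 -4.57501025e-04  1.42171681e+00]
[-0.001 -0.001 -0.   ] [-1.1  0.1 86.3]
```

View pics/w2.png

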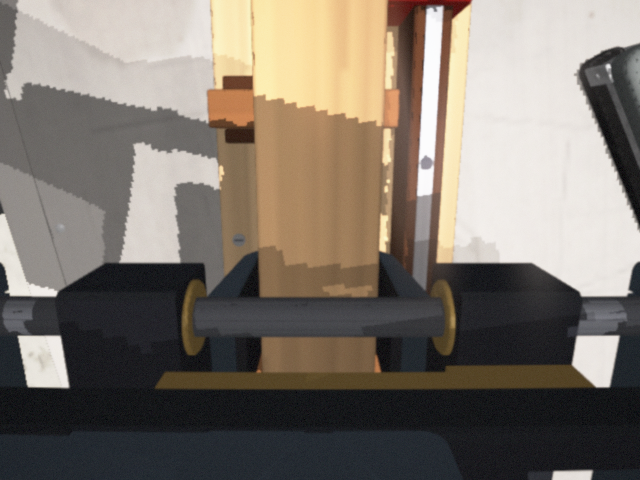

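Wrist view: the slat (x 255–385) is parallel to the fence (dark strip at x≈400–440) and clear of it, with the red stop at the top (420,5). Lowering now.

Call:
apply_moves(
  deltas=[
    [0,0,0,-1,0,30,0.7],
    [0,0,0,-1,0,60,0.7],
    [0,0,0,-1,0,78,0.7],
    [0,0,0,-1,0,86,0.7],
    [0,0,0,-1,0,88,0.7],
    [0,0,0,-1,0,90,0.7],
    [0,0,0,-1,0,91,0.7],
    [0,0,0,-1,0,91,0.7],
  ],
)

```text
time: 7.45
ee_pos: [523.6, -149.6, 222.1]
tcp_rot: [3.141, 0.0, 1.423]
ft_force: [-0.2, -0.1, -1.3]
gripper_width: 43.7
gripper_force: 25.0
```

Call:
apply_moves(
  deltas=[
    [0,0,0,0,0,0.5,0.7],
    [0,0,0,0,0,1,0.7],
    [0,0,0,0,0,1.5,0.7],
    [0,0,0,0,0,1.5,0.7],
  ],
)

```text
time: 7.95
ee_pos: [523.5, -149.6, 220.3]
tcp_rot: [-3.141, -0.0, 1.423]
ft_force: [0.0, 0.4, -2.5]
gripper_width: 43.9
gripper_force: 25.0
```

Call:
apply_moves(
  deltas=[
    [0,0,0,0,0,0.7,0.7],
    [0,0,0,0,0,1.2,0.7],
    [0,0,0,0,0,1.2,0.7],
  ],
)

```text
time: 8.32
ee_pos: [523.5, -149.6, 219.8]
tcp_rot: [3.141, 0.0, 1.423]
ft_force: [-4.8, 0.9, 14.6]
gripper_width: 44.3
gripper_force: 25.0
```

Contact with the cleats. Easing up a little, then sliding towards the stop.

Call:
apply_moves(
  deltas=[
    [0,0,0,0,0,-0.8,0.7],
    [0,0,0,2,0,-0.8,0.7],
    [0,0,0,4,0,-0.8,0.7],
    [0,0,0,5,0,-0.8,0.7],
    [0,0,0,6,0,-0.8,0.7],
    [0,0,0,6,0,-0.8,0.7],
  ],
)

```text
time: 9.07
ee_pos: [524.4, -143.6, 219.9]
tcp_rot: [-3.141, -0.0, 1.423]
ft_force: [-0.3, -0.8, -1.5]
gripper_width: 43.9
gripper_force: 25.0
```

Call:
apply_moves(
  deltas=[
    [0,0,0,0.5,0,0,0.7],
    [0,0,0,1,0,0,0.7],
    [0,0,0,1,0,0,0.7],
  ],
)

```text
time: 9.45
ee_pos: [524.6, -142.6, 220.0]
tcp_rot: [3.142, -0.0, 1.423]
ft_force: [-0.0, -0.1, -3.0]
gripper_width: 43.6
gripper_force: 25.0
```

Call:
apply_moves(
  deltas=[
    [0,0,0,0.5,0,0,0.7],
    [0,0,0,1,0,0,0.7],
    [0,0,0,1.5,0,0,0.7],
    [0,0,0,1.5,0,0,0.7],
  ],
)

```text
time: 9.95
ee_pos: [524.8, -141.1, 220.0]
tcp_rot: [-3.142, -0.0, 1.423]
ft_force: [-0.1, -1.1, -1.1]
gripper_width: 43.8
gripper_force: 25.0
```

```bash
python3 -c "
from h import *
snap('wrist','w3');s=bot.observe();print(s['ft_force'],w2j(s['ee_pos']))
im=cv2.imread('pics/w3.png')[0:240,180:500];cv2.imwrite('pics/w3c.png',cv2.resize(im,None,fx=2.5,fy=2.5,interpolation=2))"
```

```text
[ 1.32963242  0.00621471 -0.97711296] [-10.62528399  10.90129689]
```

View pics/w3c.png

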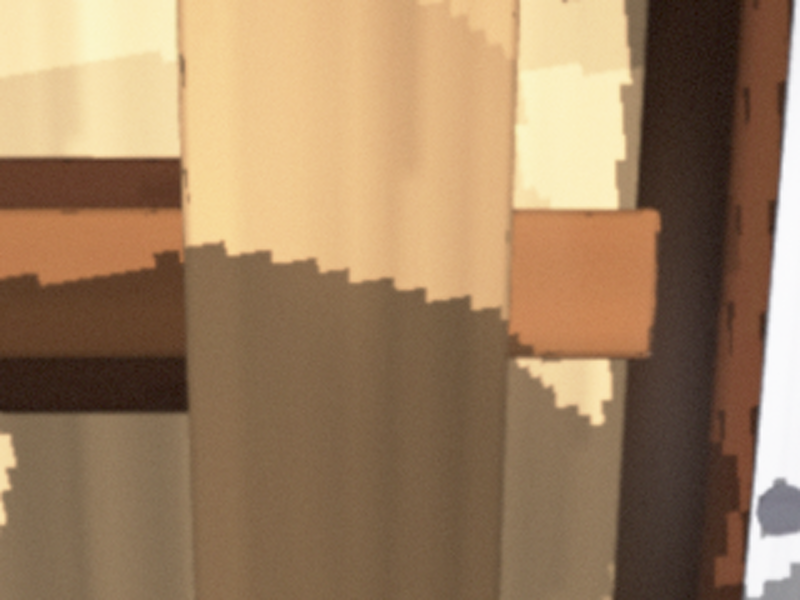

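Crop: the slat (x 185–510) lies over the red-brown cleat, with about 20–24 mm of gap to the fence. The stop is out of view, so I'll keep feeling for it.

Call:
apply_moves(
  deltas=[
    [0,0,0,0.5,0,0,0.7],
    [0,0,0,1,0,0,0.7],
    [0,0,0,1.5,0,0,0.7],
    [0,0,0,1.5,0,0,0.7],
  ],
)

```text
time: 10.5
ee_pos: [525.0, -139.7, 219.9]
tcp_rot: [-3.142, -0.0, 1.423]
ft_force: [1.1, -1.0, -1.4]
gripper_width: 43.9
gripper_force: 25.0
```

Call:
apply_moves(
  deltas=[
    [0,0,0,0.5,0,0,0.7],
    [0,0,0,1,0,0,0.7],
    [0,0,0,1.5,0,0,0.7],
    [0,0,0,1.5,0,0,0.7],
  ],
)

```text
time: 11.0
ee_pos: [525.2, -138.4, 220.0]
tcp_rot: [3.142, 0.0, 1.423]
ft_force: [-1.2, -4.1, -1.3]
gripper_width: 43.7
gripper_force: 25.0
```

Call:
apply_moves(
  deltas=[
    [0,0,0,0.2,0,0.3,0.7],
    [0,0,0,0.2,0,0.3,0.7],
    [0,0,0,0.2,0,0.3,0.41],
    [0,0,0,0.2,0,0.3,0.41],
    [0,0,0,0.2,0,0.3,0.41],
  ],
)

```text
time: 11.62
ee_pos: [525.3, -137.9, 219.7]
tcp_rot: [3.142, -0.0, 1.423]
ft_force: [-0.5, 0.8, -0.5]
gripper_width: 53.9
gripper_force: 0.0
```

Call:
apply_moves(
  deltas=[
    [0,0,0,0,0,-10,0.41],
    [0,0,0,0,0,-30,0.41],
    [0,0,0,0,0,-80,0.41],
    [0,0,0,0,0,-120,0.41],
    [0,0,0,0,0,-120,0.84],
    [0,0,0,0,0,-120,0.84],
  ],
)

```text
time: 12.38
ee_pos: [525.0, -137.9, 339.7]
tcp_rot: [-3.142, -0.0, 1.423]
ft_force: [-0.6, 0.4, -0.5]
gripper_width: 36.6
gripper_force: 0.0
```

```bash
python3 -c "
from h import *
x,y=j2w(-170,8)
go((x,y,300,1.4228,-.7),(x,y,200,1.4228,-.7))"
```

```text
[-0.7 -0.   0. ] [  -6.2 -159.1   39.7]
[-0.7 -0.   0. ] [  -6.2 -159.1  139.7]
```

Call:
apply_moves(
  deltas=[
    [-0.15,0,0,-1,-30,5,0.845],
    [-0.3,0,0,-2,-70,15,0.845],
    [-0.45,0,0,-4,-110,25,0.845],
    [-0.6,0,0,-6,-145,35,0.845],
    [-0.7,0,0,-6,-159,40,0.845],
    [-0.7,0,0,-6,-159,40,0.845],
    [-0.7,0,0,-6,-159,40,0.845],
  ],
)

```text
time: 13.25
ee_pos: [394.4, -109.4, 304.4]
tcp_rot: [2.528, -0.086, 1.486]
ft_force: [0.6, 0.3, -0.5]
gripper_width: 13.7
gripper_force: 0.0
```

```bash
python3 -c "
from h import *
s=bot.observe();print(s['gripper_width'],s['ee_pos'],s['tcp_rot'],s['joint_positions'],w2j(s['ee_pos']))
x,y=j2w(-170,8)
go((x,y,200,1.4228,-.7))"
```

```text
13.734805608005727 [ 394.38246153 -109.37044358  304.35787224] [ 2.52796758 -0.08585894  1.48637003] [-0.54583244  0.33509096  2.20794645  1.38869193  0.33049324 -1.72269102] [-144.30187317   23.10332606]
[-0.089 -0.107 -0.002] [-22.3 -81.   68.7]
```

The 40° tilt brings the wrist near its singularity (q5 = 0.33), so I'll use about 23° with a wider finger opening.

```bash
python3 -c "
from h import *
x,y=j2w(-112,8)
go((x,y,310,1.4228,-.4))"
```

```text
[ 0.211 -0.106  0.014] [-16.6  29.7  12.2]
```

Call:
apply_moves(
  deltas=[
    [0.1,-0.05,0.007,-8,15,6,0.737],
    [0.211,-0.106,0.014,-16.6,29.7,12.2,0.737],
    [0.211,-0.106,0.014,-16.6,29.7,12.2,0.737],
    [0.211,-0.106,0.014,-16.6,29.7,12.2,0.737],
    [0.211,-0.106,0.014,-16.6,29.7,12.2,0.737],
    [0.211,-0.106,0.014,-16.6,29.7,12.2,0.737],
  ],
)

```text
time: 14.0
ee_pos: [424.7, -129.1, 310.2]
tcp_rot: [2.742, -0.0, 1.424]
ft_force: [0.2, -1.0, -0.2]
gripper_width: 23.7
gripper_force: 0.0
```

```bash
python3 -c "
from h import *
s=bot.observe();print(s['gripper_width'],s['joint_positions'],w2j(s['ee_pos']))
snap('scene','sc2')
im=cv2.imread('pics/sc2.png')[180:330,280:480];cv2.imwrite('pics/sc2c.png',cv2.resize(im,None,fx=4,fy=4,interpolation=2))
x,y=j2w(-112,8)
go((x,y,250,1.4228,-.4),(x,y,229.5,1.4228,-.4))"
```

```text
23.74602833565373 [-0.4761924   0.33868914  2.04445905  0.33047643  0.39820093 -0.61102987] [-111.41576087    8.08627657]
[-0.001 -0.001  0.001] [ -0.2 -23.8  55.4]
[-0.001 -0.001  0.001] [ -0.2 -31.8  74.3]
```

View pics/sc2c.png

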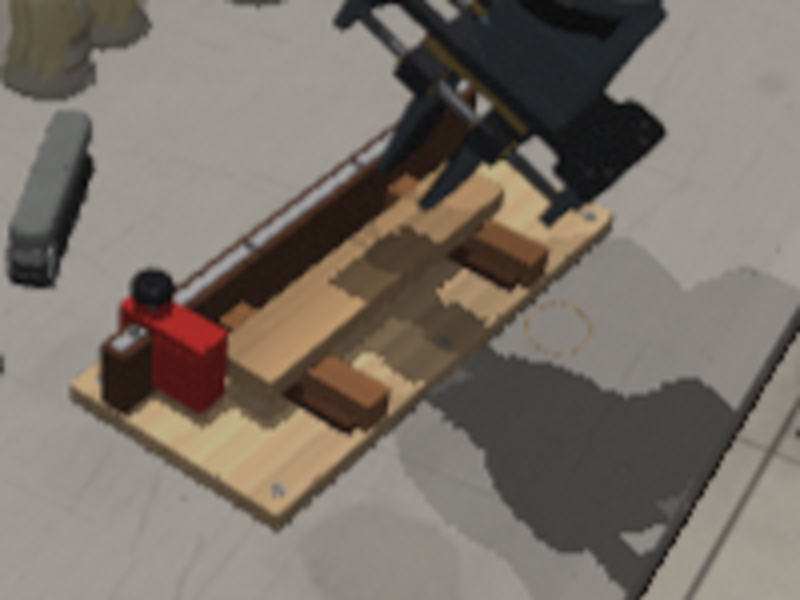

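Scene crop: the slat lies flat on both cleats, parallel to the fence, its end at the red stop (225,365). Coming down behind it.

Call:
apply_moves(
  deltas=[
    [0,0,0,0,-12,28,0.737],
    [0,0,0,0,-24,55,0.737],
    [0,0,0,0,-29,68,0.737],
    [0,0,0,0,-31.8,74.3,0.737],
    [0,0,0,0,-31.8,74.3,0.737],
    [0,0,0,0,-31.8,74.3,0.737],
  ],
)

```text
time: 14.8
ee_pos: [424.4, -129.2, 230.2]
tcp_rot: [2.741, 0.0, 1.423]
ft_force: [0.2, -0.0, 0.5]
gripper_width: 23.9
gripper_force: 0.0
```

```bash
python3 -c "
from h import *
s=bot.observe();print(s['gripper_width'],s['joint_positions'],s['ft_force'],w2j(s['ee_pos']))
for X in (-100,-80,-74,-69):
  x,y=j2w(X,8)
  go((x,y,229.5,1.4228,-.4))"
```

```text
23.89618336712843 [-0.4767552   0.5230024   2.12436844  0.8440655   0.16928949 -1.14175877] [ 0.17965114 -0.00762501  0.51440811] [-111.67889625    7.93168587]
[ 0.001 -0.     0.   ] [ 0.1 10.5  5.2]
[ 0.001 -0.     0.   ] [ 0.1 28.9 13. ]
[ 0.001 -0.     0.   ] [ 0.1 34.4 15.4]
[ 0.001 -0.     0.   ] [ 0.  39.  17.3]
```

Call:
apply_moves(
  deltas=[
    [0,0,0,0,2,1,0.737],
    [0,0,0,0,4.5,2.2,0.737],
    [0,0,0,0,7.5,3.7,0.737],
    [0,0,0,0,10.5,5.2,0.737],
    [0,0,0,0,13.5,6.5,0.737],
    [0,0,0,0,16.5,7.8,0.737],
    [0,0,0,0,19.5,9,0.737],
    [0,0,0,0,22.5,10.3,0.737],
    [0,0,0,0,25.5,11.6,0.737],
    [0,0,0,0,28.9,13,0.737],
    [0,0,0,0,28.9,13,0.737],
  ],
)

```text
time: 16.18
ee_pos: [456.2, -133.9, 229.5]
tcp_rot: [2.74, 0.0, 1.424]
ft_force: [-0.2, -0.4, 0.5]
gripper_width: 23.9
gripper_force: 0.0
```

```bash
python3 -c "
from h import *
s=bot.observe();print(s['gripper_width'],s['joint_positions'],s['ft_force'],w2j(s['ee_pos']),s['ee_pos'],s['gripper_force'])
for X in (-80,-74,-69):
  x,y=j2w(X,8)
  go((x,y,229.5,1.4228,-.4))"
```

```text
23.90583572969909 [-0.45132     0.54226838  2.04879162  0.61762473  0.20260045 -0.88927085] [-0.21149903 -0.37419568  0.54564666] [-79.54375032   7.93737899] [ 456.19627206 -133.91984792  229.48604438] 0.0
[0.001 0.    0.001] [ 0.1 -0.4 -0.2]
[0.001 0.    0.001] [0.1 5.1 2.2]
[0.001 0.    0.001] [0.1 9.7 4.1]
```

Call:
apply_moves(
  deltas=[
    [0,0,0,0,1.5,0.6,0.737],
    [0,0,0,0,3,1.3,0.737],
    [0,0,0,0,4.5,1.9,0.737],
    [0,0,0,0,5.1,2.2,0.737],
    [0,0,0,0,5.1,2.2,0.737],
  ],
)

```text
time: 16.8
ee_pos: [461.4, -134.7, 229.4]
tcp_rot: [2.741, 0.0, 1.423]
ft_force: [-0.1, 0.2, -0.1]
gripper_width: 24.1
gripper_force: 0.0
```

Call:
apply_moves(
  deltas=[
    [0,0,0,0,0.9,0.4,0.737],
    [0,0,0,0,1.8,0.8,0.737],
    [0,0,0,0,1.8,0.8,0.737],
  ],
)

```text
time: 17.18
ee_pos: [463.4, -135.0, 229.4]
tcp_rot: [2.741, 0.0, 1.423]
ft_force: [-0.3, 0.8, -0.1]
gripper_width: 24.0
gripper_force: 0.0
```

Call:
apply_moves(
  deltas=[
    [0,0,0,0,0.9,0.4,0.737],
    [0,0,0,0,1.8,0.8,0.737],
    [0,0,0,0,1.8,0.8,0.737],
  ],
)

```text
time: 17.55
ee_pos: [465.4, -135.3, 229.3]
tcp_rot: [2.741, 0.0, 1.423]
ft_force: [-0.6, -0.9, 0.2]
gripper_width: 24.3
gripper_force: 0.0
```

```bash
python3 -c "
from h import *
snap('wrist','w4');snap('scene','sc4')
a=cv2.imread('pics/sc4.png')[190:310,290:450];b=cv2.imread('pics/w4.png')
a=cv2.resize(a,(400,300),interpolation=2);b=cv2.resize(b,(400,300))
c=cv2.resize(cv2.imread('pics/w4.png')[0:150,200:500],(800,300)[:2]) 
cv2.imwrite('pics/m4.png',np.vstack([np.hstack([a,b]),c]))"
```

```text
(no output)
```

View pics/m4.png

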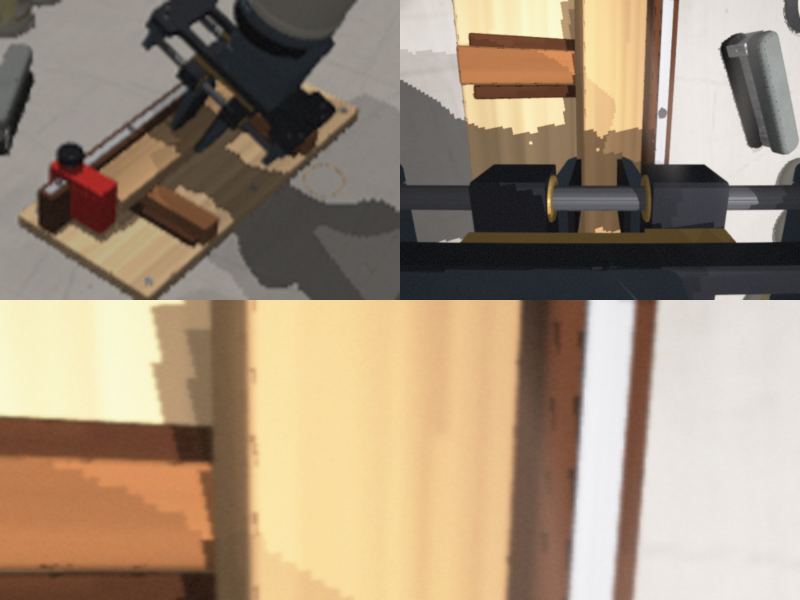

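The slat has moved and is nearly at the fence: in the crop its right edge at x≈515 is close to parallel with the fence's dark face. I'll continue until contact.

Call:
apply_moves(
  deltas=[
    [0,0,0,0,0.9,0.4,0.737],
    [0,0,0,0,1.8,0.8,0.737],
    [0,0,0,0,1.8,0.8,0.737],
  ],
)

```text
time: 18.02
ee_pos: [466.3, -135.2, 229.0]
tcp_rot: [2.743, -0.0, 1.424]
ft_force: [-8.9, -1.5, 4.2]
gripper_width: 24.4
gripper_force: 4.5
```

Call:
apply_moves(
  deltas=[
    [0,0,0,0,0.9,0.4,0.737],
    [0,0,0,0,0.9,0.4,0.737],
  ],
)

```text
time: 18.27
ee_pos: [466.7, -135.1, 228.8]
tcp_rot: [2.744, -0.001, 1.424]
ft_force: [-14.0, -0.7, 5.3]
gripper_width: 24.0
gripper_force: 6.8
```

Against the fence. Now I'll retreat, go upright and push the −y end towards the stop.

Call:
apply_moves(
  deltas=[
    [0,0,0,0,-5,-1,0.737],
    [0,0,0,0,-15,-6,0.737],
    [0,0,0,0,-5,-30,0.737],
    [0,0,0,0,15,-70,0.9],
    [0,0,0,0,27,-110,1],
    [0,0,0,0,27,-110,1],
    [0,0,0,0,27,-110,1],
  ],
)

```text
time: 19.15
ee_pos: [450.2, -132.9, 340.9]
tcp_rot: [2.741, 0.0, 1.423]
ft_force: [0.2, -1.3, -0.3]
gripper_width: 0.6
gripper_force: 0.0
```

```bash
python3 -c "
from h import *
s=bot.observe();print(s['ee_pos'],s['gripper_width'],w2j(s['ee_pos']))
x,y=j2w(11,-142)
go((x,y,320,1.4228,0),(x,y,234,1.4228,0))"
```

```text
[ 450.20042726 -132.91353491  340.87209091] 0.5931943484231471 [-85.62243961   8.04854193]
[0.401 0.    0.001] [-150.1   80.7   56.9]
[0.401 0.    0.001] [-150.1   47.2  136.1]
```

Call:
apply_moves(
  deltas=[
    [0.15,0,0,-40,25,15,1],
    [0.3,0,0,-80,50,35,1],
    [0.401,0,0,-120,70,50,1],
    [0.401,0,0,-150,80.7,56.9,1],
    [0.401,0,0,-150,80.7,56.9,1],
    [0.401,0,0,-150,64,97,1],
    [0.401,0,0,-150,47,136,1],
    [0.401,0,0,-150,47,136,1],
    [0.401,0,0,-150,47,136,1],
  ],
)

```text
time: 20.27
ee_pos: [523.8, -295.3, 235.1]
tcp_rot: [-3.142, 0.0, 1.424]
ft_force: [-0.5, 0.0, -0.4]
gripper_width: 0.2
gripper_force: 0.0
```

```bash
python3 -c "
from h import *
s=bot.observe();print(s['ee_pos'],s['ft_force'],w2j(s['ee_pos']))
x,y=j2w(11,-128)
go((x,y,234,1.4228,0))"
```

```text
[ 523.82349406 -295.2960169   235.11515023] [-0.49115669  0.01698117 -0.40568253] [  11.14074642 -141.70229196]
[-0.     0.     0.001] [13.7 -0.1  1.1]
```

Call:
apply_moves(
  deltas=[
    [0,0,0,4,0,1,1],
    [0,0,0,8,0,1,1],
    [0,0,0,11,0,1,1],
    [0,0,0,14,0,1,1],
    [0,0,0,15,0,1,1],
    [0,0,0,16,0,1,1],
    [0,0,0,16,0,1,1],
  ],
)

```text
time: 21.15
ee_pos: [525.9, -279.7, 233.2]
tcp_rot: [-3.141, 0.0, 1.423]
ft_force: [-0.7, 0.6, -0.7]
gripper_width: 0.5
gripper_force: 0.0
```

Call:
apply_moves(
  deltas=[
    [0,0,0,1,0,0,1],
    [0,0,0,2,0,0,1],
    [0,0,0,2,0,0,1],
  ],
)

```text
time: 21.52
ee_pos: [526.1, -278.9, 233.4]
tcp_rot: [3.142, 0.003, 1.424]
ft_force: [-5.1, -12.2, -2.4]
gripper_width: 0.5
gripper_force: 6.7
```

The end is firmly against the stop (12 N), and the finger position agrees with the stop at y≈131. Returning for the diagonal press.

Call:
apply_moves(
  deltas=[
    [0,0,0,-6,0,0,1],
    [0,0,0,-16,0,0,1],
    [0,0,0,-16,0,-30,1],
    [0,0,0,-16,0,-80,1],
    [0,0,0,-16,0,-105,1],
    [0,0,0,-16,0,-105,1],
  ],
)

```text
time: 22.28
ee_pos: [524.2, -294.2, 340.2]
tcp_rot: [3.138, 0.002, 1.423]
ft_force: [0.5, 0.5, -0.6]
gripper_width: 0.6
gripper_force: 0.0
```

```bash
python3 -c "
from h import *
s=bot.observe();print(s['ee_pos'],w2j(s['ee_pos']))
for X,z in((-82,335),(-82,260)):
  x,y=j2w(X,8)
  go((x,y,z,1.4228,-.4))"
```

```text
[ 524.23014044 -294.20333409  340.21481667] [  11.38182    -140.56159019]
[-0.397  0.002  0.001] [148.6 -93.3   4.6]
[-0.397  0.002  0.001] [148.7 -93.6  79.6]
```

Call:
apply_moves(
  deltas=[
    [-0.1,0,0,40,-25,1,0.737],
    [-0.2,0,0,80,-50,3,0.737],
    [-0.3,0,0,115,-75,4,0.737],
    [-0.397,0.002,0.001,140,-93,5,0.737],
    [-0.397,0.002,0.001,148.6,-93.5,5,0.737],
    [-0.397,0.002,0.001,148.6,-93.5,40,0.737],
    [-0.397,0.002,0.001,148.6,-93.5,79,0.737],
    [-0.397,0.002,0.001,148.6,-93.5,79,0.737],
    [-0.397,0.002,0.001,148.6,-93.5,79,0.737],
  ],
)

```text
time: 23.4
ee_pos: [454.0, -133.3, 259.8]
tcp_rot: [2.745, -0.002, 1.423]
ft_force: [1.2, -0.6, 0.6]
gripper_width: 24.3
gripper_force: 0.0
```

```bash
python3 -c "
from h import *
s=bot.observe();print(s['ee_pos'],w2j(s['ee_pos']),s['joint_positions'],s['gripper_width'])
for X,z in((-82,232),(-72,229.5)):
  x,y=j2w(X,8)
  go((x,y,z,1.4228,-.4))"
```

```text
[ 453.99622551 -133.31383816  259.82315193] [-81.80910829   8.21234432] [-0.45266401  0.47316453  2.02822163  0.43140457  0.28568618 -0.69745469] 24.302686948851438
[-0.003 -0.002 -0.001] [ -0.3 -10.9  25.6]
[-0.003 -0.002 -0.001] [-0.3 -2.7 31.8]
```

Call:
apply_moves(
  deltas=[
    [0,0,0,0,-6,14,0.737],
    [0,0,0,0,-10.9,25.6,0.737],
    [0,0,0,0,-10.9,25.6,0.737],
    [0,0,0,0,-7,28.5,0.737],
    [0,0,0,0,-2.7,31.8,0.737],
    [0,0,0,0,-0.7,32.6,0.737],
    [0,0,0,0,0.3,33,0.737],
    [0,0,0,0,0.3,33,0.737],
  ],
  newtons=60,
)

```text
time: 24.4
ee_pos: [466.1, -134.7, 228.9]
tcp_rot: [2.745, -0.002, 1.423]
ft_force: [-0.1, -0.0, -0.4]
gripper_width: 23.8
gripper_force: 0.0
```

Call:
apply_moves(
  deltas=[
    [0,0,0,0,0,1,0.737],
    [0,0,0,0,0,1.5,0.737],
    [0,0,0,0,0,2,0.737],
    [0,0,0,0,0,2,0.737],
  ],
)

```text
time: 24.9
ee_pos: [466.7, -134.7, 226.9]
tcp_rot: [2.745, -0.002, 1.423]
ft_force: [-3.2, -0.1, 1.6]
gripper_width: 24.0
gripper_force: 1.7
```

Call:
apply_moves(
  deltas=[
    [0,0,0,0,0,0.5,0.737],
    [0,0,0,0,0,1,0.737],
    [0,0,0,0,0,1,0.737],
  ],
)

```text
time: 25.28
ee_pos: [466.8, -134.7, 226.2]
tcp_rot: [2.745, -0.002, 1.423]
ft_force: [-10.1, -0.5, 10.1]
gripper_width: 23.9
gripper_force: 7.5
```

Call:
apply_moves(
  deltas=[
    [0,0,0,0,0,0.4,0.737],
    [0,0,0,0,0,0.8,0.737],
    [0,0,0,0,0,0.8,0.737],
    [0,0,0,0,0,0.8,0.737],
  ],
)

```text
time: 25.78
ee_pos: [466.8, -134.7, 225.9]
tcp_rot: [2.745, -0.002, 1.423]
ft_force: [-17.0, 0.8, 25.1]
gripper_width: 23.9
gripper_force: 15.3
```

Call:
apply_moves(
  deltas=[
    [0,0,0,0,0,0.1,0.737],
    [0,0,0,0,0,0.1,0.737],
    [0,0,0,0,0,0.1,0.737],
    [0,0,0,0,0,0.1,0.737],
    [0,0,0,0,0,0.1,0.737],
    [0,0,0,0,0,0.1,0.737],
    [0,0,0,0,0,0.1,0.737],
    [0,0,0,0,0,0.1,0.737],
  ],
)

```text
time: 26.78
ee_pos: [466.8, -134.7, 225.9]
tcp_rot: [2.745, -0.002, 1.423]
ft_force: [-17.5, 0.9, 26.3]
gripper_width: 23.7
gripper_force: 16.1
```

```bash
python3 -c "
from h import *
snap('wrist','w5');snap('scene','sc5');s=bot.observe();print(s['ft_force'],s['time'])
a=cv2.imread('pics/sc5.png')[190:310,290:450];b=cv2.imread('pics/w5.png')
a=cv2.resize(a,(400,300),interpolation=2);c=cv2.resize(b[0:150,200:500],(800,300),interpolation=2);b=cv2.resize(b,(400,300))
cv2.imwrite('pics/m5.png',np.vstack([np.hstack([a,b]),c]))"
```

```text
[-17.6272388    1.05341403  27.80735816] 26.875
```

View pics/m5.png

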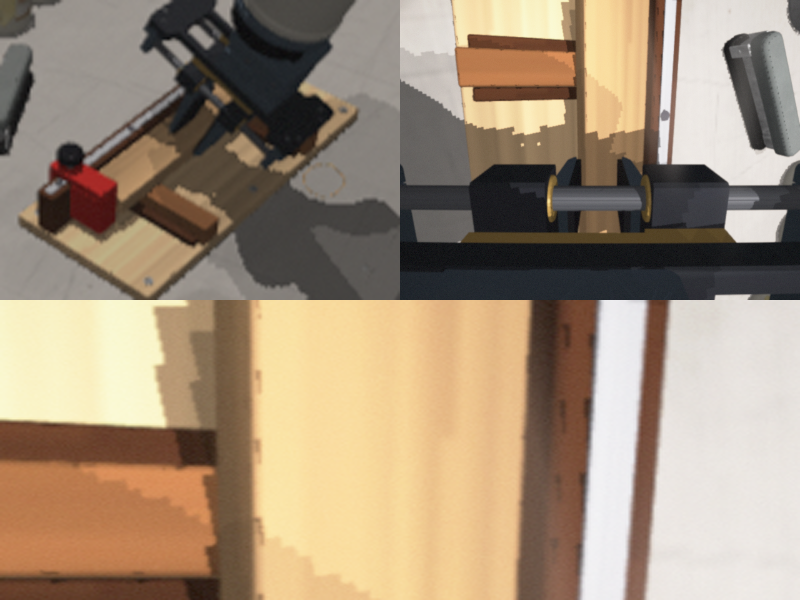

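The slat is flat on the cleats with its edge at the fence. The push holds steady at about 27 N down and 17 N into the fence, so I'm handing in.

```bash
python3 -c "
from plant import bot
print(bot.close_job())"
```

```text
the job is handed in; nothing more can be done
None
```

The slat lies flat on both cleats, pushed against the fence and the stop, and the job was handed in with the arm still pressing diagonally at about 27 N down and 17 N into the fence; the verdict was not shown.

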